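Gauge the electrode gap of a test cell

TASK

Gauge the gap between the steel and copper plates of the dry electrode cell with the two coloured gauge blocks, thinner one first: lower the yellow one all the way down between the plates. If it is so loose that the blue one would fit, take it out, stand it back on the bench and lower the blue one in instead; never drop a gauge into the cell. Leave the thickest one that fits standing upright on the cell's floor, squarely and wholly between the plates, and the other standing on the bench.

Things in the scene. Friction and masses are not known exactly. Their poses are not given: they have to be found in the camera images.
- gauge_yellow: Yellow gauge block, 20 mm thick, 40 mm wide, 55 mm tall. Origin: centre of its underside; x along the thickness, y along the width, z up. Aluminium handle on top, 16 (x) x 28 (y) mm, 40 mm tall (whole gauge 95 mm). Loose, upright on the bench, about 80 g. A thin white gauge (12 mm, same shape) stands near too and is not needed.
- gauge_blue: Blue gauge block, 28 mm thick, 40 mm wide, 55 mm tall. Origin: centre of its underside; x along the thickness, y along the width, z up. Aluminium handle on top, 16 (x) x 28 (y) mm, 40 mm tall (whole gauge 95 mm). Loose, upright on the bench, about 100 g.
- cell: Fixed electrode cell: white base 100 (x) x 120 (y) mm, 12 mm thick; its top is the cell floor. Origin: centre of the underside. Dark steel plate upright on it, 90 mm long along y, centred, inner face at x = -16 mm. Steel and copper plates: straight for 35 mm, then lips bent 35 degrees outward (lead-in), tops 57 mm above the bench. Gauges enter the gap from above, thickness along x; the gap is open at its ends.
- electrode: Copper plate of the cell, fixed, facing the steel one and parallel to it, same yaw as the cell. 4 mm thick, 90 mm long; origin: centre of its underside, on the cell floor; inner face 2 mm from it towards the cell's -x. It sits in one of two slots: x = +10 mm in the cell's frame (gap 24 mm: yellow fits, blue sticks in the lips) or x = +18 mm (gap 32 mm: blue fits).
Not all that is in view belongs to the job. Leave any green look-alike of the gauge_yellow alone.

How it is judged:
By the outcome, as a careful person would: the job done as asked, in the order asked, and still so for the second after the job is handed in, with the robot touching nothing.
It also fails if it takes over 64 s, if anything falls off the work surface, if the arm or the gripper's body presses on something with over 40 N, if the wrist force passes 120 N, or if a joint passes its speed limit or range.

ROBOT

A 7-joint arm with a two-finger parallel gripper is mounted at the origin on the work surface. World frame = base frame: x ahead of the robot, y to its left, z up, the work surface at z = 0. Lengths are in mm, angles in rad, forces in N, time in s.
With the tool pointing down it reaches from about 400 to 925 mm from the base axis. Payload 5.6 kg.
Tool frame: the origin (TCP) lies at the very end of the fingers, on their centre line; the grasp point (between the pads) lies 19 mm behind it; z points along the fingers, y is the direction in which the jaws open and shut (so a half turn about z gives the same grasp; the last joint's range is limited). The gripper opens to 85 mm and grips with 20 to 120 N. Pads are 22 mm wide; open, the fingers measure 114 mm over their backs; the gripper's body (76 mm by 85 mm) begins 54 mm behind the grasp point. The pads swing forward as they close: fully open they stand 13 mm farther back than shut.
Start: joints at [1.065, 0.468, -0.012, 1.603, 0.006, 1.071, -0.056], TCP at [290.158, -581.65, 231.29] pointing down, gripper open.
Joint ranges: [-2.53, 2.53], [-0.31, 2.02], [-1.57, 1.55], [0.28, 2.44], [-1.29, 4.43], [0.15, 1.84], [-2.92, 2.92]. Speed limits (rad/s): [2.57, 2.57, 3.14, 3.14, 3.14, 3.14, 3.14].

INTERFACE

Orientations are given as a unit quaternion [w, x, y, z].
In Python, from workcell import manip gives the robot as it stands. The module is installed in compiled form; this text tells all that it offers.
- The arm moves only by the shell command python3 -m jog 'ROWS' [OPENING]. ROWS is JSON, a list of rows, each an object of numbers: "dx", "dy", "dz": the shift along the tool's x, y, z in m; "wx", "wy", "wz": the turn, a rotation vector about the tool's x, y, z in degrees. A call has 1 to 10 rows; each row is the pose to reach, as a shift and turn from the pose commanded when the call began, along the tool's axes at that moment; what a row does not reach only later rows make up. A row lasts 1/12 s, in which the tool goes at most 41.7 mm and 7.16 degrees, less where a joint would pass 70% of its speed; a pose out of reach is approached as far as the arm can. A call with a gripper value outside its range is refused whole. OPENING is the finger opening in m, from 0 to 0.0854, set as the call begins (- or left out, the last holds). The fingers move at their own pace and stop on an object; the grip force is fixed at half the most. Time passes only in rows, so rows that repeat a pose let the fingers close. It gives the time, the measured TCP pose, the force and the opening at its end, in the units of the state.
- manip.observe(): the state, without advancing time (a new reading comes with each control period).
- manip.camera(name): name is "scene" or "top"; returns a dict with "img" (384x512x3 uint8, red, green, blue), "depth" (384x512 float32, mm along the optical axis (not along the pixel's ray), 0 where there is no reading), "vfov" (degrees; the focal length in pixels is half the picture's height over the tangent of half this angle, whatever the lens; pixels are square), "cx", "cy" (the principal point, pixels), "distortion" ([k1, k2, p1, p2, k3] as OpenCV has them; the pictures are not rectified), "rvec" (rotation vector, rad) and "tvec" (3), from world to camera coordinates, as OpenCV has them. Camera axes: x right, y down, z forward; pixel columns grow to the right and rows downward; lengths in mm; the calibration is good to about 2 mm. A picture is of the moment at which its call begins.
- manip.sign_off(): hands the job in, once; it reports no verdict.
The state is a dict: "clock": time; "qpos": joint angles; "joint_vel": joint speeds; "tau": joint torques, N m; "tool_pos": TCP position; "tcp_rot": TCP orientation; "wrist_force": force on the tool from outside, world axes, zero at the start; "ft_torque": the same for the moment, N m; "finger_gap": finger opening in mm.
Only numpy, scipy, OpenCV 4.12 (cv2) and the standard library are available. Lean on these libraries where they do the work, as an engineer would, in place of code of your own. Each camera call takes 0.05 s, during which the arm holds its last target.

## Working session

There is one attempt and no reset: what is moved stays moved. The work goes in short steps, Python scripts to look and compute and a shell command to move; the robot and the scene stay as the last step left them, time stands still between calls to the robot, and variables do not carry over. Pictures are saved under pics/ and viewed, and the job is handed in when it is done.

```bash
mkdir -p pics; ls
python3 - <<'E'
from workcell import manip
import cv2,pickle
print(manip.observe())
for n in("scene","top"):
    c=manip.camera(n); pickle.dump(c,open(f"{n}0.pkl","wb"))
    cv2.imwrite(f"pics/{n}0.png",c["img"][:,:,::-1])
    print(n,{k:v for k,v in c.items() if k not in("img","depth")})
E
```

```text
pics
{'clock': 0.0, 'qpos': array([ 1.06497309,  0.46835184, -0.01158243,  1.60362461,  0.00597813,
        1.07141263, -0.05629285]), 'joint_vel': array([-4.69107348e-04, -1.02939557e-03,  7.45803426e-06,  3.70906874e-04,
        9.85955168e-04,  8.34197984e-04, -1.35415097e-03]), 'tau': array([ 8.10295060e-04, -5.32384872e+01,  2.12415674e-02, -2.51307178e+01,
        1.12693972e-02,  7.73031672e-03, -1.73918544e-06]), 'tool_pos': array([ 289.89218236, -581.14973301,  230.35435231]), 'tcp_rot': array([-8.42690182e-04,  9.73353035e-01,  2.29310038e-01, -2.56938972e-04]), 'wrist_force': array([-0.26225541,  0.03854504,  0.07543887]), 'ft_torque': array([-0.03808509, -0.00241921,  0.06615646]), 'finger_gap': 85.54592020590809}
scene {'vfov': 54.05250601561955, 'cx': 257.3069166436576, 'cy': 192.97499733112068, 'distortion': array([0.02116825, 0.        , 0.        , 0.        , 0.        ]), 'rvec': array([ 1.36037626,  2.12482105, -0.93626537]), 'tvec': array([ 159.66646098, -328.46015537, 1256.5355334 ])}
top {'vfov': 53.44940959642615, 'cx': 251.39990206514005, 'cy': 195.293862485754, 'distortion': array([-0.03078412,  0.        ,  0.        ,  0.        ,  0.        ]), 'rvec': array([ 2.20162349, -2.18337798,  0.09657621]), 'tvec': array([ 66.73362071, 540.07879443, 862.11435985])}
```

View pics/scene0.png

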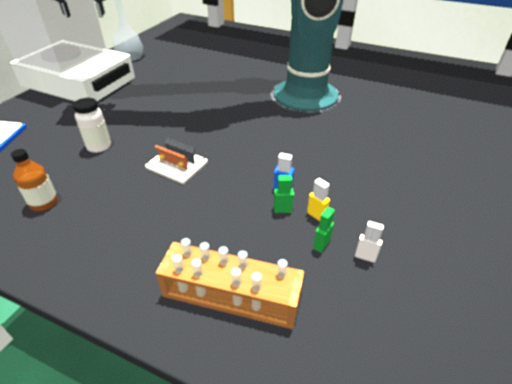

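View pics/top0.png

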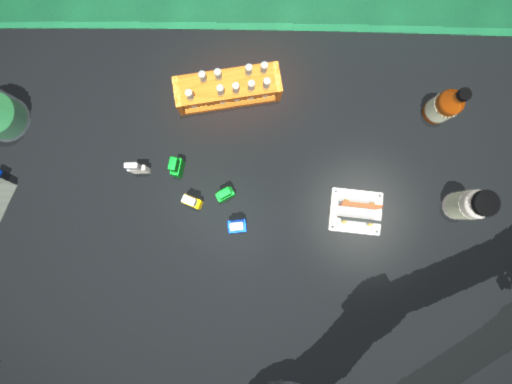

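```bash
cat > h.py <<'E'
import numpy as np,cv2,pickle
def K(c):
    f=c["img"].shape[0]/2/np.tan(np.radians(c["vfov"]/2)); return np.array([[f,0,c["cx"]],[0,f,c["cy"]],[0,0,1.]])
def ray(c,uv):
    p=cv2.undistortPoints(np.array(uv,float).reshape(-1,1,2),K(c),c["distortion"]).reshape(-1,2)
    R=cv2.Rodrigues(c["rvec"])[0]; d=np.c_[p,np.ones(len(p))]@R; o=-R.T@c["tvec"]; return o,d
def plane(c,uv,z):
    o,d=ray(c,uv); return o+d*((z-o[2])/d[:,2])[:,None]
def proj(c,P): return cv2.projectPoints(np.array(P,float).reshape(-1,1,3),c["rvec"],c["tvec"],K(c),c["distortion"])[0].reshape(-1,2)
def crop(c,u0,v0,u1,v1,s,fn):
    cv2.imwrite(fn,cv2.resize(c["img"][v0:v1,u0:u1,::-1],None,fx=s,fy=s,interpolation=cv2.INTER_CUBIC))
def cam(n):
    from workcell import manip
    return manip.camera(n)
def mask(c,col):
    h=cv2.cvtColor(c["img"],cv2.COLOR_RGB2HSV)
    lo,hi={"yellow":((22,120,90),(33,255,255)),"blue":((100,120,60),(125,255,255)),"green":((50,100,40),(80,255,255))}[col]
    return cv2.inRange(h,lo,hi)
E
python3 - <<'E'
from h import *
t=pickle.load(open("top0.pkl","rb"));s=pickle.load(open("scene0.pkl","rb"))
crop(t,110,140,260,245,5,"pics/t_g.png")
crop(t,310,170,410,245,8,"pics/t_c.png")
crop(s,260,140,395,270,4,"pics/s_g.png")
crop(s,130,125,220,190,8,"pics/s_c.png")
for n,c in(("top",t),("scene",s)):
    R=cv2.Rodrigues(c["rvec"])[0];print(n,-R.T@c["tvec"])
E
```

```text
top [476.16957864  85.19030173 897.4323343 ]
scene [1117.47106788  327.47701255  596.89045714]
```

```bash
true
```

```text
(no output)
```

View pics/t_g.png

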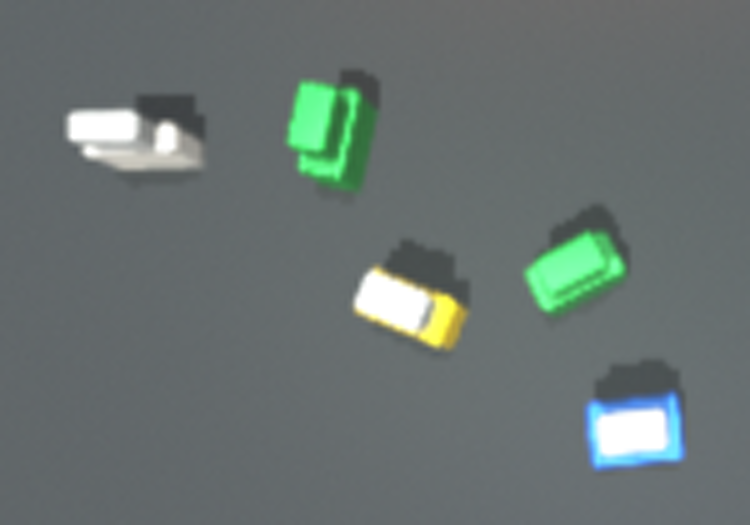

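View pics/t_c.png

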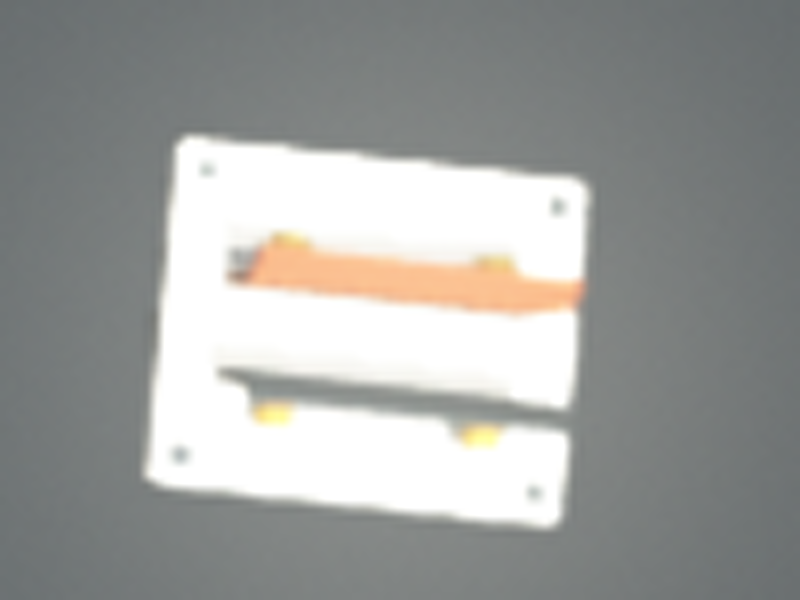

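View pics/s_g.png

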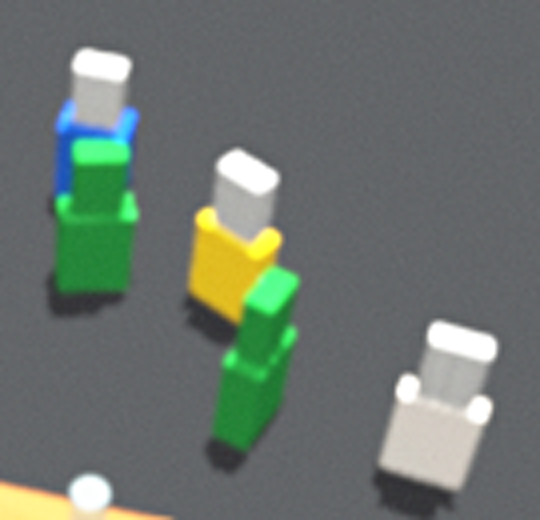

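View pics/s_c.png

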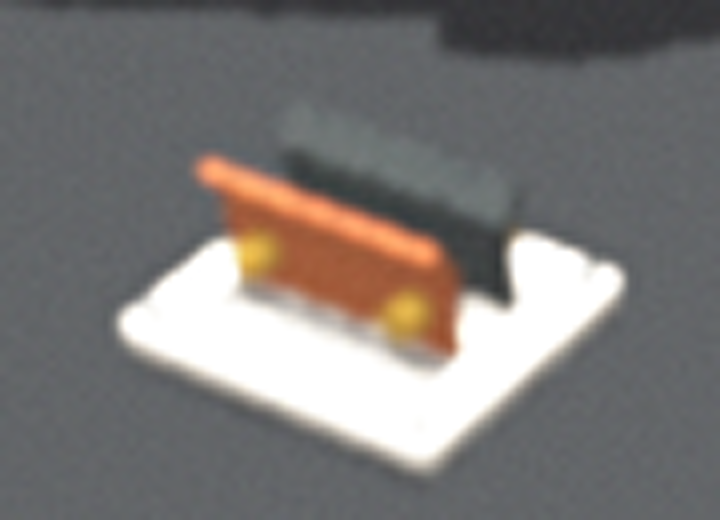

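```bash
cat >> h.py <<'E'
def cloud(c):
    h,w=c["depth"].shape; v,u=np.mgrid[:h,:w]; uv=np.c_[u.ravel(),v.ravel()].astype(float)
    o,d=ray(c,uv); return (o+d*c["depth"].ravel()[:,None].astype(float)).reshape(h,w,3)
def rect(P):
    (x,y),(a,b),th=cv2.minAreaRect(np.float32(P)); 
    if a<b: a,b,th=b,a,th+90
    return np.round([x,y,a,b,(th+90)%180-90],1)  # th = direction of long side
E
python3 - <<'E'
from h import *
t=pickle.load(open("top0.pkl","rb"));s=pickle.load(open("scene0.pkl","rb"))
C=cloud(t);Z=C[...,2]
print("bench z",np.median(Z[250:350,100:250]),np.std(Z[250:350,100:250]))
m=((Z>78)&(Z<112)).astype(np.uint8)
m[:140]=0;m[245:]=0;m[:,:110]=0;m[:,260:]=0
n,l,st,ce=cv2.connectedComponentsWithStats(m)
for i in range(1,n):
    if st[i,4]<8: continue
    q=l==i; vu=np.argwhere(q); p=plane(t,vu[:,::-1],95)
    print("handle",ce[i].round(1),st[i,4],"zmed",np.median(Z[q]).round(1),"rgb",np.median(t["img"][q],0),"ctr",p.mean(0).round(1),"rect",rect(p[:,:2]))
# gauges' bright tops
g=t["img"].min(2)
for nm,(u0,u1,v0,v1) in {"yel":(178,206,190,212),"blu":(225,250,216,236)}.items():
    for th in(150,190,215):
        k=np.zeros_like(g);k[v0:v1,u0:u1]=(g[v0:v1,u0:u1]>th)*255
        vu=np.argwhere(k>0);p=plane(t,vu[:,::-1],95)
        print(nm,th,len(vu),p.mean(0).round(1),rect(p[:,:2]))
for nm,c in(("top",t),("scene",s)):
  for col in("yellow","blue"):
    k=mask(c,col);k=cv2.morphologyEx(k,cv2.MORPH_OPEN,np.ones((2,2)))
    n,l,st,ce=cv2.connectedComponentsWithStats(k)
    for i in range(1,n):
      if st[i,4]>15: print(nm,col,st[i],ce[i].round(1))
E
```

```text
bench z 0.27153686353307194 61.165125195928326
handle [172.4 163.6] 118 zmed 94.8 rgb [ 99.5 252.  146. ] ctr [599.8 240.3  95. ] rect [599.8 240.2  28.9  19.1 -12.6]
handle [131.1 165.3] 90 zmed 94.7 rgb [255. 255. 255.] ctr [595.4 327.8  95. ] rect [596.1 328.   29.9  12.8 -89.5]
handle [223.8 192.8] 106 zmed 95.5 rgb [115.  254.  160.5] ctr [538.7 130.6  95. ] rect [538.6 130.9  27.3  16.1 -62.8]
handle [188.4 200.2] 107 zmed 95.1 rgb [255. 255. 255.] ctr [522.6 205.   95. ] rect [522.5 204.7  29.9  15.6  68.8]
handle [236.1 226.1] 103 zmed 95.1 rgb [255. 255. 255.] ctr [469. 104.  95.] rect [469.  103.7  27.7  15.7 -83.2]
yel 150 125 [523.2 205.7  95. ] [523.2 205.4  31.   17.9  68.8]
yel 190 112 [523.4 205.7  95. ] [523.5 205.7  28.5  17.1  67.4]
yel 215 105 [523.5 206.1  95. ] [523.4 206.   28.1  16.4  68.7]
blu 150 129 [468.9 104.4  95. ] [468.2 104.2  29.4  18.8 -89.3]
blu 190 113 [469.3 104.5  95. ] [469.2 104.2  29.4  16.7 -89.5]
blu 215 107 [469.4 104.5  95. ] [469.2 105.3  27.3  16.7 -89.5]
top yellow [269  64   6   9  43] [271.3  68.3]
top yellow [ 179   66   99   41 1770] [223.3  85.8]
top yellow [196 199   8  11  59] [199.4 204.6]
top blue [  0 170   4   8  26] [  1.2 173.3]
top blue [231 220  16   3  38] [238.8 221.1]
scene yellow [308 193  23  29 365] [317.3 206.9]
scene yellow [188 256   6   6  17] [190.8 258.8]
scene yellow [230 257   6   5  16] [232.2 258.4]
scene yellow [204 262  18  10 100] [211.5 267.8]
scene yellow [185 264   7   4  20] [187.6 265.8]
scene yellow [260 269  17  10  62] [268.9 273.3]
scene yellow [264 282  19   5  45] [273.2 284.2]
scene yellow [258 295  31  10 112] [274.  299.5]
scene blue [453   0  59   8 288] [488.9   2.4]
scene blue [  0 124  27  29 182] [ 12.7 138.4]
scene blue [275 166  12  23 102] [277.6 176.8]
scene blue [292 168   4   9  24] [293.5 171.8]
```

Run:
```python
from h import *
t=pickle.load(open("top0.pkl","rb"));s=pickle.load(open("scene0.pkl","rb"))
# base corners (white + orange region): depth-based z 6..20 or color, plane z=12
C=cloud(t);Z=C[...,2]
sub=np.zeros(Z.shape,bool);sub[175:250,315:400]=1
print("zhist",np.histogram(Z[sub],bins=[-20,5,9,15,25,35,45,52,62,80])[0])
g=t["img"].max(2)
for th in(140,180):
    k=((g>th)&sub).astype(np.uint8)*255
    cs=cv2.findContours(k,cv2.RETR_EXTERNAL,cv2.CHAIN_APPROX_NONE)[0];c=max(cs,key=cv2.contourArea).reshape(-1,2)
    p=plane(t,c,12);hull=cv2.convexHull(np.float32(p[:,:2]))
    print("base",th,rect(p[:,:2]))
# lip top edges from depth
hi=sub&(Z>50)&(Z<64)
n,l,st,ce=cv2.connectedComponentsWithStats(hi.astype(np.uint8))
for i in range(1,n):
    if st[i,4]>10: 
        P=C[l==i];print("hi",st[i],rect(P[:,:2]),"z",np.median(P[:,2]).round(1))
# profile across plates: cell frame
th=np.radians(-3) 
for u in (345,352,360,367):
    print(u,[(v,int(Z[v,u]),int(C[v,u,0])) for v in range(195,228)])
```

```text
zhist [4170   37 1550  113   54   27  113  273    0]
base 140 [ 505.5 -173.   126.9  106.3   84.2]
base 180 [ 505.2 -172.8  122.8  103.3   84.4]
hi [342 201  40   9 166] [ 518.7 -174.2   88.3   10.    83.3] z 55.3
hi [341 216  40   9 154] [ 483.4 -170.6   88.8    9.8   84.1] z 55.5
345 [(195, 14, 542), (196, 11, 540), (197, 13, 537), (198, 12, 535), (199, 32, 531), (200, 32, 529), (201, 56, 525), (202, 55, 523), (203, 53, 521), (204, 50, 519), (205, 49, 517), (206, 27, 516), (207, 13, 514), (208, 10, 512), (209, 14, 509), (210, 11, 507), (211, 10, 505), (212, 12, 502), (213, 11, 500), (214, 10, 498), (215, 9, 495), (216, 12, 493), (217, 49, 490), (218, 52, 488), (219, 54, 486), (220, 57, 483), (221, 33, 481), (222, 32, 479), (223, 35, 477), (224, 9, 474), (225, 13, 472), (226, 13, 470), (227, 13, 467)]
352 [(195, 12, 542), (196, 12, 540), (197, 14, 537), (198, 11, 535), (199, 10, 533), (200, 13, 530), (201, 15, 528), (202, 58, 523), (203, 56, 521), (204, 54, 519), (205, 51, 517), (206, 49, 515), (207, 21, 514), (208, 13, 512), (209, 12, 509), (210, 15, 507), (211, 12, 505), (212, 14,
[... 606 characters left out ...]
 12, 491), (218, 48, 488), (219, 49, 486), (220, 56, 484), (221, 57, 481), (222, 56, 479), (223, 11, 477), (224, 14, 475), (225, 12, 472), (226, 14, 470), (227, 10, 468)]
367 [(195, 13, 543), (196, 13, 540), (197, 12, 538), (198, 14, 535), (199, 12, 533), (200, 14, 531), (201, 12, 528), (202, 11, 526), (203, 54, 522), (204, 57, 519), (205, 52, 517), (206, 52, 515), (207, 51, 513), (208, 40, 511), (209, 12, 510), (210, 14, 507), (211, 12, 505), (212, 12, 503), (213, 12, 500), (214, 11, 498), (215, 11, 496), (216, 9, 493), (217, 11, 491), (218, 9, 489), (219, 48, 486), (220, 52, 484), (221, 56, 481), (222, 56, 479), (223, 56, 477), (224, 11, 475), (225, 9, 472), (226, 10, 470), (227, 11, 468)]
```

```bash
cat >> h.py <<'E'
def to(x,y,z,yawy,start=None):
    """shift in tool axes to reach x,y,z (mm) with tool y at yawy deg (mod 180), tool down"""
    from workcell import manip
    from scipy.spatial.transform import Rotation as Ro
    o=manip.observe(); q=o["tcp_rot"]; R=Ro.from_quat([q[1],q[2],q[3],q[0]]).as_matrix()
    p=o["tool_pos"] if start is None else np.array(start)
    d=R.T@(np.array([x,y,z])-p)
    cy=np.degrees(np.arctan2(R[1,1],R[0,1])); w=(yawy-cy+90)%180-90
    print("t",o["clock"],"pos",o["tool_pos"].round(1),"tooly",round(cy,2),"tilt",np.round(np.degrees(R[:2,2]),2),"F",o["wrist_force"].round(1),"gap",round(o["finger_gap"],1))
    print("d(m)",(d/1000).round(4),"wz",round(-w,2))
E
python3 - <<'E'
from h import *
to(523,205.3,200,-21.3,[290.158,-581.65,231.29])
E
```

```text
t 0.1 pos [ 289.9 -581.2  230.4] tooly -63.49 tilt [-0.05  0.08] F [-0.3  0.3  1.2] gap 85.4
d(m) [ 0.5597 -0.6002  0.0322] wz -42.19
```

```bash
R='{"dx":0.56,"dy":-0.6,"dz":0.03,"wz":-42.2}'; python3 -m jog '[{"dx":0.28,"dy":-0.3,"dz":0.0,"wz":-20},{"dx":0.28,"dy":-0.3,"dz":0.0,"wz":-20},{"dx":0.28,"dy":-0.3,"dz":0.0,"wz":-20},{"dx":0.28,"dy":-0.3,"dz":0.0,"wz":-20},{"dx":0.28,"dy":-0.3,"dz":0.0,"wz":-20},{"dx":0.28,"dy":-0.3,"dz":0.0,"wz":-20},{"dx":0.28,"dy":-0.3,"dz":0.0,"wz":-20},{"dx":0.28,"dy":-0.3,"dz":0.0,"wz":-20},{"dx":0.28,"dy":-0.3,"dz":0.0,"wz":-20},{"dx":0.28,"dy":-0.3,"dz":0.0,"wz":-20}]' 0.045
python3 - <<'E'
from h import *
to(523,205.3,200,-21.3)
E
```

```text
t 0.1 pos [ 289.9 -581.2  230.4] tooly -63.49 tilt [-0.05  0.08] F [-0.3  0.3  1.2] gap 85.4
d(m) [ 0.5597 -0.5997  0.0313] wz -42.19invalid input at $[0]: expected keys dx, dy, dz, wx, wy, wz
```

```bash
python3 -m jog '[{"dx":0.28,"dy":-0.3,"dz":0,"wx":0,"wy":0,"wz":-20},{"dx":0.28,"dy":-0.3,"dz":0,"wx":0,"wy":0,"wz":-20},{"dx":0.28,"dy":-0.3,"dz":0,"wx":0,"wy":0,"wz":-20},{"dx":0.28,"dy":-0.3,"dz":0,"wx":0,"wy":0,"wz":-20},{"dx":0.28,"dy":-0.3,"dz":0,"wx":0,"wy":0,"wz":-20},{"dx":0.28,"dy":-0.3,"dz":0,"wx":0,"wy":0,"wz":-20},{"dx":0.28,"dy":-0.3,"dz":0,"wx":0,"wy":0,"wz":-20},{"dx":0.28,"dy":-0.3,"dz":0,"wx":0,"wy":0,"wz":-20},{"dx":0.28,"dy":-0.3,"dz":0,"wx":0,"wy":0,"wz":-20},{"dx":0.28,"dy":-0.3,"dz":0,"wx":0,"wy":0,"wz":-20}]' 0.045
python3 - <<'E'
from h import *
to(523,205.3,200,-21.3)
E
```

```text
clock: 0.93
tool_pos: [406.9, -185.3, 231.2]
tcp_rot: [-0.0, 0.918, 0.396, -0.0]
wrist_force: [0.7, -0.6, 0.3]
finger_gap: 44.6
t 0.9333 pos [ 406.9 -185.3  231.2] tooly -43.4 tilt [-0.01  0.01] F [ 0.7 -0.6  0.3] gap 44.6
d(m) [ 0.3636 -0.184   0.0313] wz -22.1
```

```bash
python3 -m jog '[{"dx":0.364,"dy":-0.184,"dz":0.03,"wx":0,"wy":0,"wz":-22.1},{"dx":0.364,"dy":-0.184,"dz":0.03,"wx":0,"wy":0,"wz":-22.1},{"dx":0.364,"dy":-0.184,"dz":0.03,"wx":0,"wy":0,"wz":-22.1},{"dx":0.364,"dy":-0.184,"dz":0.03,"wx":0,"wy":0,"wz":-22.1},{"dx":0.364,"dy":-0.184,"dz":0.03,"wx":0,"wy":0,"wz":-22.1},{"dx":0.364,"dy":-0.184,"dz":0.03,"wx":0,"wy":0,"wz":-22.1},{"dx":0.364,"dy":-0.184,"dz":0.03,"wx":0,"wy":0,"wz":-22.1},{"dx":0.364,"dy":-0.184,"dz":0.03,"wx":0,"wy":0,"wz":-22.1},{"dx":0.364,"dy":-0.184,"dz":0.03,"wx":0,"wy":0,"wz":-22.1},{"dx":0.364,"dy":-0.184,"dz":0.03,"wx":0,"wy":0,"wz":-22.1}]'; python3 -m jog '[{"dx":0,"dy":0,"dz":0,"wx":0,"wy":0,"wz":0},{"dx":0,"dy":0,"dz":0,"wx":0,"wy":0,"wz":0},{"dx":0,"dy":0,"dz":0,"wx":0,"wy":0,"wz":0}]';  python3 - <<'E'
from h import *
to(523,205.3,62,-21.3)
c=cam("scene");crop(c,230,100,400,270,3.5,"pics/s1.png")
E
```

```text
clock: 1.77
tool_pos: [523.8, 205.7, 200.7]
tcp_rot: [-0.0, 0.826, 0.564, 0.0]
wrist_force: [0.6, 0.1, 0.2]
finger_gap: 45.1
clock: 2.02
tool_pos: [523.4, 201.8, 200.6]
tcp_rot: [0.0, 0.826, 0.564, -0.001]
wrist_force: [0.5, -0.3, 0.1]
finger_gap: 44.8
t 2.0167 pos [523.4 201.8 200.6] tooly -21.39 tilt [-0.08 -0.06] F [ 0.5 -0.3  0.1] gap 44.8
d(m) [ 0.0034 -0.0015  0.1386] wz -0.09
```

View pics/s1.png

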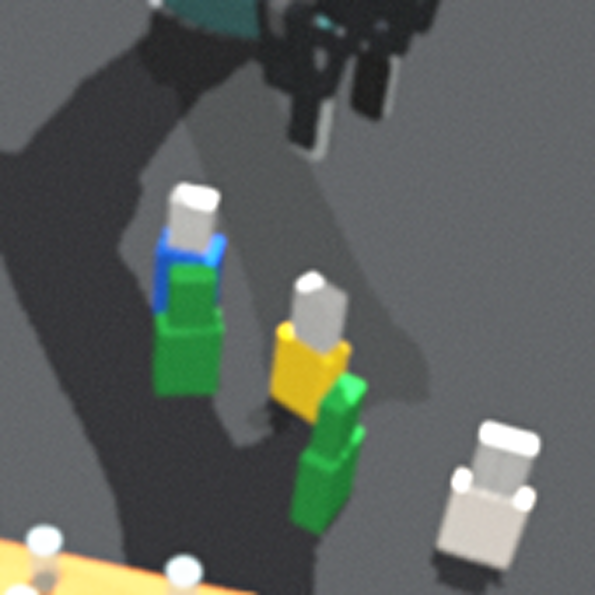

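```bash
python3 -m jog '[{"dx":0.003,"dy":-0.001,"dz":0.04,"wx":0,"wy":0,"wz":0},{"dx":0.003,"dy":-0.001,"dz":0.08,"wx":0,"wy":0,"wz":0},{"dx":0.003,"dy":-0.001,"dz":0.08,"wx":0,"wy":0,"wz":0},{"dx":0.003,"dy":-0.001,"dz":0.08,"wx":0,"wy":0,"wz":0},{"dx":0.003,"dy":-0.001,"dz":0.08,"wx":0,"wy":0,"wz":0},{"dx":0.003,"dy":-0.001,"dz":0.08,"wx":0,"wy":0,"wz":0}]';  python3 - <<'E'
from h import *
to(523,205.3,62,-21.3)
c=cam("scene");crop(c,230,100,400,270,3.5,"pics/s2.png")
from workcell import manip
print((proj(c,manip.observe()["tool_pos"])-[230,100])*3.5)
c=cam("top");crop(c,110,140,260,245,5,"pics/t2.png")
E
```

```text
clock: 2.57
tool_pos: [525.6, 205.9, 123.9]
tcp_rot: [0.001, 0.826, 0.563, 0.002]
wrist_force: [-0.2, 1.0, -0.9]
finger_gap: 45.2
t 2.5667 pos [525.6 205.9 123.9] tooly -21.44 tilt [0.23 0.07] F [-0.2  1.  -0.9] gap 45.2
d(m) [-0.0016 -0.0024  0.0618] wz -0.14
[[323.05463506 250.69802445]]
```

View pics/s2.png

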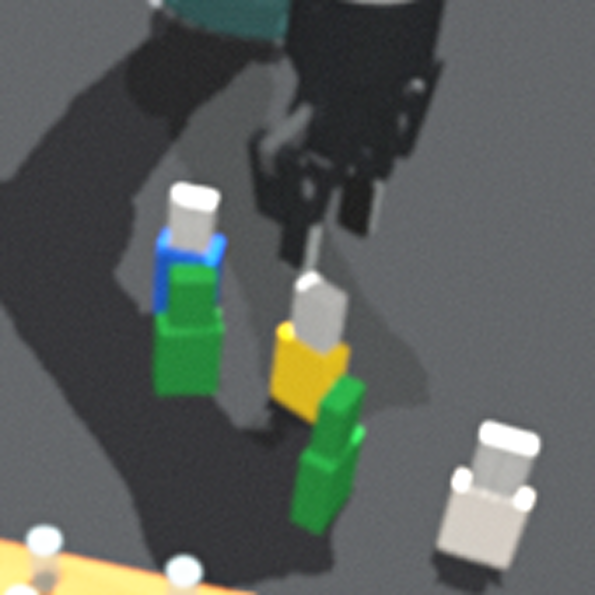

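View pics/t2.png

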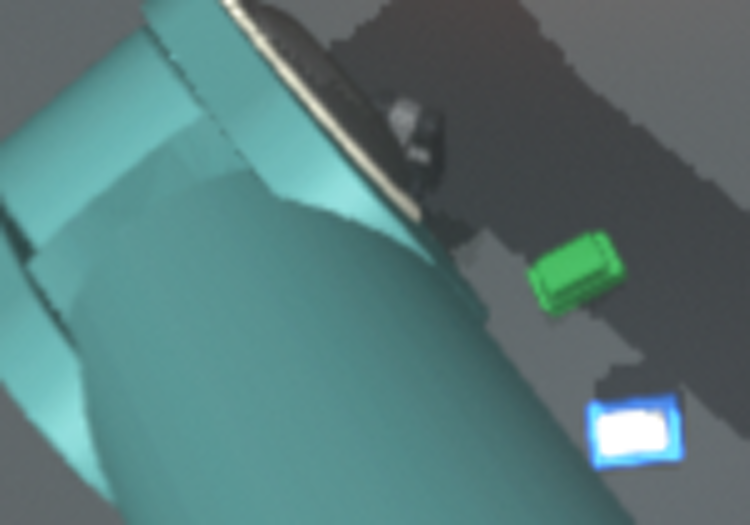

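```bash
python3 -m jog '[{"dx":-0.001,"dy":-0.002,"dz":0.02,"wx":0,"wy":0,"wz":0},{"dx":-0.001,"dy":-0.002,"dz":0.04,"wx":0,"wy":0,"wz":0},{"dx":-0.001,"dy":-0.002,"dz":0.06,"wx":0,"wy":0,"wz":0},{"dx":-0.001,"dy":-0.002,"dz":0.06,"wx":0,"wy":0,"wz":0},{"dx":-0.001,"dy":-0.002,"dz":0.06,"wx":0,"wy":0,"wz":0},{"dx":-0.001,"dy":-0.002,"dz":0.06,"wx":0,"wy":0,"wz":0}]';  python3 - <<'E'
from h import *
to(523,205.3,62,-21.3)
c=cam("scene");crop(c,230,100,400,270,3.5,"pics/s3.png")
to(523,205.3,62,-21.3)
E
```

```text
clock: 3.17
tool_pos: [522.7, 206.0, 62.8]
tcp_rot: [0.0, 0.826, 0.564, 0.001]
wrist_force: [0.3, -0.5, 0.5]
finger_gap: 45.0
t 3.1667 pos [522.7 206.   62.8] tooly -21.38 tilt [0.12 0.05] F [ 0.3 -0.5  0.5] gap 45.0
d(m) [-0.0006  0.0005  0.0008] wz -0.08
t 3.2167 pos [522.9 206.1  63. ] tooly -21.39 tilt [0.15 0.06] F [-0.1  0.2  0.4] gap 45.1
d(m) [-0.0007  0.0004  0.001 ] wz -0.09
```

View pics/s3.png

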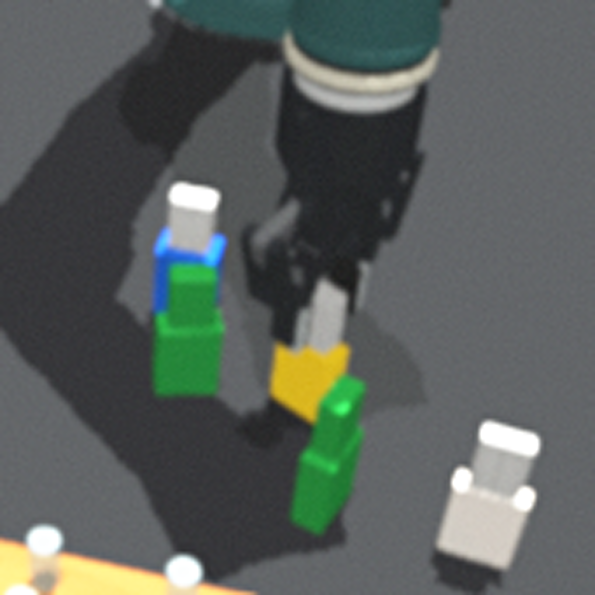

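The picture shows the fingers on both sides of the yellow handle (tips at about (300,340) and (358,295) in the crop). I'll close now.

```bash
python3 -m jog '[{"dx":0,"dy":0,"dz":0,"wx":0,"wy":0,"wz":0},{"dx":0,"dy":0,"dz":0,"wx":0,"wy":0,"wz":0},{"dx":0,"dy":0,"dz":0,"wx":0,"wy":0,"wz":0},{"dx":0,"dy":0,"dz":0,"wx":0,"wy":0,"wz":0},{"dx":0,"dy":0,"dz":0,"wx":0,"wy":0,"wz":0},{"dx":0,"dy":0,"dz":0,"wx":0,"wy":0,"wz":0},{"dx":0,"dy":0,"dz":0,"wx":0,"wy":0,"wz":0},{"dx":0,"dy":0,"dz":0,"wx":0,"wy":0,"wz":0}]' 0.005;  python3 - <<'E'
from h import *
to(523,205.3,150,-21.3)
E
```

```text
clock: 3.88
tool_pos: [522.4, 205.7, 62.3]
tcp_rot: [0.0, 0.826, 0.564, 0.001]
wrist_force: [-0.7, -1.2, 6.6]
finger_gap: 15.4
t 3.8833 pos [522.4 205.7  62.3] tooly -21.39 tilt [0.08 0.01] F [-0.7 -1.2  6.6] gap 15.4
d(m) [-0.      0.0008 -0.0877] wz -0.09
```

```bash
python3 -m jog '[{"dx":0,"dy":0,"dz":-0.015,"wx":0,"wy":0,"wz":0},{"dx":0,"dy":0,"dz":-0.04,"wx":0,"wy":0,"wz":0},{"dx":0,"dy":0,"dz":-0.07,"wx":0,"wy":0,"wz":0},{"dx":0,"dy":0,"dz":-0.1,"wx":0,"wy":0,"wz":0},{"dx":0,"dy":0,"dz":-0.13,"wx":0,"wy":0,"wz":0},{"dx":0,"dy":0,"dz":-0.13,"wx":0,"wy":0,"wz":0},{"dx":0,"dy":0,"dz":-0.13,"wx":0,"wy":0,"wz":0},{"dx":0,"dy":0,"dz":-0.13,"wx":0,"wy":0,"wz":0}]';  python3 - <<'E'
from h import *
to(501.1,-172.4,192,-5.9)
c=cam("scene");crop(c,230,60,400,230,3.5,"pics/s4.png")
to(501.1,-172.4,192,-5.9)
E
```

```text
clock: 4.55
tool_pos: [521.3, 204.9, 190.7]
tcp_rot: [0.0, 0.826, 0.564, -0.001]
wrist_force: [0.1, -0.1, -0.9]
finger_gap: 15.3
t 4.55 pos [521.3 204.9 190.7] tooly -21.4 tilt [-0.05 -0.05] F [ 0.1 -0.1 -0.9] gap 15.3
d(m) [-0.3586  0.1189 -0.001 ] wz -15.5
t 4.6 pos [520.9 204.8 190. ] tooly -21.4 tilt [-0.12 -0.06] F [ 0.2 -0.1 -1.1] gap 15.1
d(m) [-0.3584  0.1192 -0.0015] wz -15.5
```

View pics/s4.png

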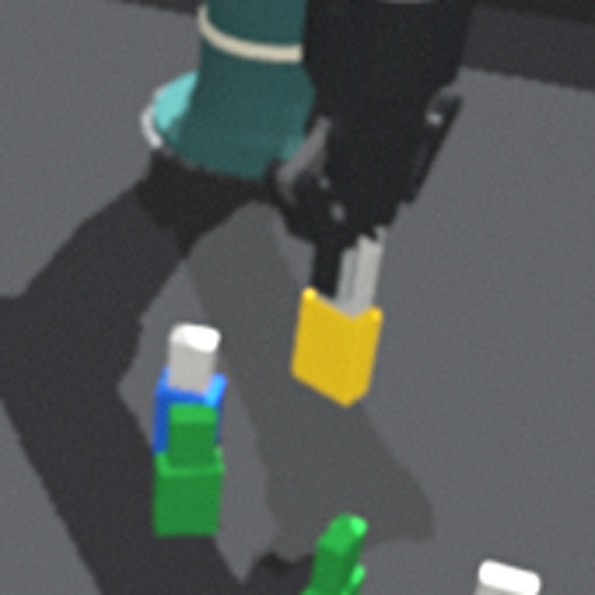

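```bash
python3 -m jog '[{"dx":-0.02,"dy":0.007,"dz":0,"wx":0,"wy":0,"wz":-2},{"dx":-0.05,"dy":0.017,"dz":0,"wx":0,"wy":0,"wz":-4},{"dx":-0.085,"dy":0.028,"dz":0,"wx":0,"wy":0,"wz":-6},{"dx":-0.12,"dy":0.04,"dz":0,"wx":0,"wy":0,"wz":-8},{"dx":-0.155,"dy":0.051,"dz":0,"wx":0,"wy":0,"wz":-10},{"dx":-0.19,"dy":0.063,"dz":0,"wx":0,"wy":0,"wz":-12},{"dx":-0.225,"dy":0.075,"dz":0,"wx":0,"wy":0,"wz":-14},{"dx":-0.26,"dy":0.086,"dz":0,"wx":0,"wy":0,"wz":-15.5},{"dx":-0.295,"dy":0.098,"dz":0,"wx":0,"wy":0,"wz":-15.5},{"dx":-0.325,"dy":0.108,"dz":0,"wx":0,"wy":0,"wz":-15.5}]';  python3 - <<'E'
from h import *
to(501.1,-172.4,192,-5.9)
E
```

```text
clock: 5.43
tool_pos: [502.2, -139.2, 189.7]
tcp_rot: [-0.001, 0.743, 0.669, -0.001]
wrist_force: [0.2, -0.1, -0.7]
finger_gap: 15.2
t 5.4333 pos [ 502.2 -139.2  189.7] tooly -5.97 tilt [-0.17  0.02] F [ 0.2 -0.1 -0.7] gap 15.2
d(m) [-0.0331  0.0023 -0.0023] wz -0.07
```

```bash
python3 -m jog '[{"dx":-0.02,"dy":0.001,"dz":0.02,"wx":0,"wy":0,"wz":0},{"dx":-0.034,"dy":0.002,"dz":0.04,"wx":0,"wy":0,"wz":0},{"dx":-0.034,"dy":0.002,"dz":0.05,"wx":0,"wy":0,"wz":0},{"dx":-0.034,"dy":0.002,"dz":0.05,"wx":0,"wy":0,"wz":0},{"dx":-0.034,"dy":0.002,"dz":0.05,"wx":0,"wy":0,"wz":0},{"dx":-0.034,"dy":0.002,"dz":0.05,"wx":0,"wy":0,"wz":0}]';  python3 - <<'E'
from h import *
to(501.1,-172.4,134,-5.9)
c=cam("scene");crop(c,100,60,250,200,4,"pics/s5.png");pickle.dump(c,open("scene5.pkl","wb"))
c=cam("top");crop(c,310,150,430,245,6,"pics/t5.png");pickle.dump(c,open("top5.pkl","wb"))
to(501.1,-172.4,134,-5.9)
E
```

```text
clock: 5.93
tool_pos: [503.0, -168.8, 141.7]
tcp_rot: [-0.0, 0.742, 0.671, 0.0]
wrist_force: [0.1, 0.4, -0.3]
finger_gap: 15.1
t 5.9333 pos [ 503.  -168.8  141.7] tooly -5.74 tilt [0.03 0.04] F [ 0.1  0.4 -0.3] gap 15.1
d(m) [-0.0038 -0.0015  0.0077] wz 0.16
t 6.0333 pos [ 503.2 -169.3  142.2] tooly -5.76 tilt [ 0.09 -0.01] F [-0.  -0.1 -0.6] gap 15.2
d(m) [-0.0033 -0.0018  0.0082] wz 0.14
```

View pics/s5.png

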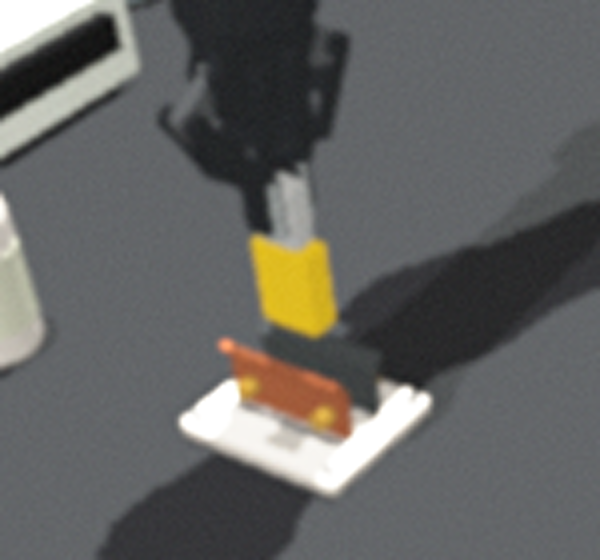

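View pics/t5.png

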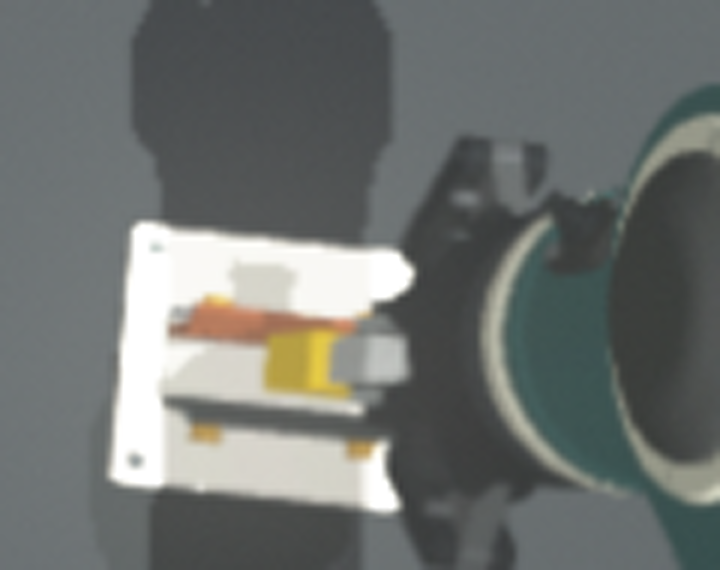

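Run:
```python
from h import *
t=pickle.load(open("top5.pkl","rb"))
C=cloud(t);k=mask(t,"yellow")>0
k[:200]=0;k[:,:350]=0;k[220:]=0
k[:, 370:]=0
P=C[k];print(len(P),P.min(0).round(1),P.max(0).round(1))
vs,us=np.nonzero(k)
for u in range(us.min(),us.max()+1):
    v=vs[us==u];q=C[v,u];print(u,v.min(),v.max(),"z",q[:,2].round().astype(int),"x",q[[0,-1],0].round(1),"y",q[:,1].mean().round(1))
```

```text
101 [ 476.2 -160.1   81.9] [513.8  85.2 897.4]
354 212 212 z [82] x [500.9 500.9] y -148.9
355 206 214 z [86 87 86 89 90 90 93 93 93] x [513.6 496.3] y -148.9
356 206 214 z [ 94  92  95  95  99  97  98 897  99] x [513.3 496.2] y -123.1
357 206 214 z [100 102 103 100 104 103 105 106 107] x [513. 496.] y -149.1
358 206 214 z [109 109 109 111 111 113 113 113 115] x [512.6 495.8] y -148.9
359 206 214 z [117 114 117 119 118 120 119 122 119] x [512.3 495.7] y -148.9
360 206 214 z [124 124 126 126 128 125 127 127 131] x [512.  495.4] y -148.5
361 205 214 z [128 127 128 131 130 132 131 135 134 134] x [513.8 495.4] y -149.1
362 205 214 z [137 135 135 135 135 134 136 138 134 135] x [513.4 495.4] y -149.9
363 205 214 z [134 135 136 136 137 137 137 137 137 136] x [513.5 495.4] y -151.7
364 205 215 z [136 135 134 136 135 133 136 135 133 120] x [513.5 493.7] y -154.6
365 206 215 z [134 135 128] x [511.6 493.6] y -156.8
366 214 215 z [133 133] x [495.5 493.5] y -158.7
367 215 215 z [135] x [493.4 493.4] y -160.1
```

```bash
python3 -m jog '[{"dx":-0.0035,"dy":-0.0017,"dz":0.006,"wx":0,"wy":0,"wz":0},{"dx":-0.0035,"dy":-0.0017,"dz":0.01,"wx":0,"wy":0,"wz":0},{"dx":-0.0035,"dy":-0.0017,"dz":0.01,"wx":0,"wy":0,"wz":0},{"dx":-0.0035,"dy":-0.0017,"dz":0.01,"wx":0,"wy":0,"wz":0},{"dx":-0.0035,"dy":-0.0017,"dz":0.01,"wx":0,"wy":0,"wz":0}]';  python3 - <<'E'
from h import *
to(501.1,-172.4,74,-5.9)
c=cam("top");crop(c,310,150,430,245,6,"pics/t6.png");pickle.dump(c,open("top6.pkl","wb"))
C=cloud(c);k=mask(c,"yellow")>0
k[:200]=0;k[:,:350]=0;k[220:]=0
k[:, 370:]=0
vs,us=np.nonzero(k)
for u in range(us.min(),us.max()+1):
    v=vs[us==u];q=C[v,u];print(u,v.min(),v.max(),"z",np.median(q[:,2]).round(),"x",q[[0,-1],0].round(1),q[[0,-1],0].mean().round(1),"y",np.median(q[:,1]).round(1))
sub=np.zeros(k.shape,bool);sub[195:230,335:385]=1
Z=C[...,2];hi=sub&(Z>46)&(Z<62)
n,l,st,ce=cv2.connectedComponentsWithStats(hi.astype(np.uint8))
for i in range(1,n):
    if st[i,4]>10: P=C[l==i];print("hi",st[i],rect(P[:,:2]))
to(501.1,-172.4,74,-5.9)
E
```

```text
clock: 6.45
tool_pos: [500.3, -173.8, 131.3]
tcp_rot: [0.0, 0.742, 0.67, 0.0]
wrist_force: [1.1, -0.4, -0.9]
finger_gap: 15.3
t 6.45 pos [ 500.3 -173.8  131.3] tooly -5.88 tilt [0. 0.] F [ 1.1 -0.4 -0.9] gap 15.3
d(m) [0.0015 0.0007 0.0573] wz 0.02
355 212 215 z 73.0 x [501.2 494.6] 497.9 y -153.6
356 208 215 z 81.0 x [509.7 494.5] 502.1 y -153.7
357 208 215 z 88.0 x [509.4 494.4] 501.9 y -153.7
358 208 215 z 95.0 x [509.2 494.1] 501.7 y -153.8
359 207 215 z 102.0 x [511. 494.] 502.5 y -153.8
360 207 215 z 110.0 x [510.7 493.9] 502.3 y -153.4
361 207 216 z 116.0 x [510.5 491.7] 501.1 y -153.6
362 207 216 z 122.0 x [510.2 491.6] 500.9 y -153.8
363 207 216 z 125.0 x [509.9 491.6] 500.7 y -155.1
364 207 216 z 125.0 x [509.9 491.6] 500.7 y -157.0
365 207 216 z 124.0 x [510.  491.6] 500.8 y -159.6
366 207 216 z 123.0 x [510.  491.7] 500.8 y -161.9
367 216 216 z 123.0 x [491.7 491.7] 491.7 y -163.8
hi [342 201  31   6 132] [ 519.2 -163.1   66.6   10.3   84.6]
hi [340 216  36   9 150] [ 484.4 -165.    77.6   10.4   84. ]
t 6.5 pos [ 500.4 -173.8  131.4] tooly -5.88 tilt [ 0.01 -0.  ] F [ 0.2 -0.4 -0.8] gap 15.5
d(m) [0.0015 0.0006 0.0574] wz 0.02
```

View pics/t6.png

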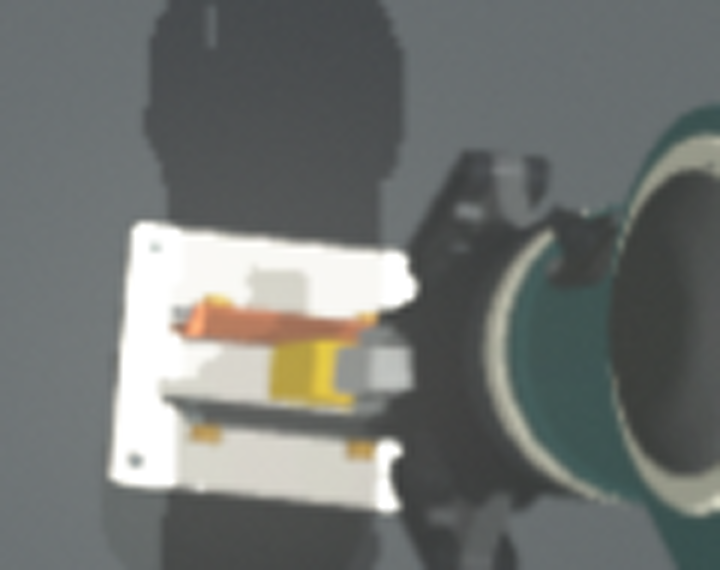

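```bash
python3 -m jog '[{"dx":0.001,"dy":0.0009,"dz":0.002,"wx":0,"wy":0,"wz":0},{"dx":0.001,"dy":0.0009,"dz":0.008,"wx":0,"wy":0,"wz":0},{"dx":0.001,"dy":0.0009,"dz":0.014,"wx":0,"wy":0,"wz":0},{"dx":0.001,"dy":0.0009,"dz":0.02,"wx":0,"wy":0,"wz":0},{"dx":0.001,"dy":0.0009,"dz":0.025,"wx":0,"wy":0,"wz":0},{"dx":0.001,"dy":0.0009,"dz":0.03,"wx":0,"wy":0,"wz":0},{"dx":0.001,"dy":0.0009,"dz":0.03,"wx":0,"wy":0,"wz":0},{"dx":0.001,"dy":0.0009,"dz":0.03,"wx":0,"wy":0,"wz":0}]';  python3 - <<'E'
from h import *
to(501.1,-172.4,74,-5.9)
E
```

```text
clock: 7.17
tool_pos: [501.0, -172.8, 100.8]
tcp_rot: [-0.0, 0.742, 0.67, -0.0]
wrist_force: [0.0, 0.2, -0.5]
finger_gap: 14.8
t 7.1667 pos [ 501.  -172.8  100.8] tooly -5.88 tilt [-0.05  0.02] F [ 0.   0.2 -0.5] gap 14.8
d(m) [0.0004 0.0001 0.0268] wz 0.02
```

```bash
python3 -m jog '[{"dx":0,"dy":0,"dz":0.005,"wx":0,"wy":0,"wz":0},{"dx":0,"dy":0,"dz":0.01,"wx":0,"wy":0,"wz":0},{"dx":0,"dy":0,"dz":0.015,"wx":0,"wy":0,"wz":0},{"dx":0,"dy":0,"dz":0.02,"wx":0,"wy":0,"wz":0},{"dx":0,"dy":0,"dz":0.023,"wx":0,"wy":0,"wz":0},{"dx":0,"dy":0,"dz":0.023,"wx":0,"wy":0,"wz":0},{"dx":0,"dy":0,"dz":0.023,"wx":0,"wy":0,"wz":0}]';  python3 - <<'E'
from h import *
to(501.1,-172.4,74,-5.9)
c=cam("scene");crop(c,100,60,250,200,4,"pics/s7.png")
to(501.1,-172.4,74,-5.9)
E
```

```text
clock: 7.75
tool_pos: [501.1, -172.9, 78.0]
tcp_rot: [-0.0, 0.742, 0.67, -0.0]
wrist_force: [-0.4, 0.0, -1.0]
finger_gap: 15.4
t 7.75 pos [ 501.1 -172.9   78. ] tooly -5.88 tilt [-0.03  0.01] F [-0.4  0.  -1. ] gap 15.4
d(m) [ 0.0004 -0.0001  0.004 ] wz 0.02
t 7.8 pos [ 501.3 -172.9   78.3] tooly -5.88 tilt [0. 0.] F [ 0.   1.  -1.5] gap 15.1
d(m) [ 0.0005 -0.0003  0.0043] wz 0.02
```

View pics/s7.png

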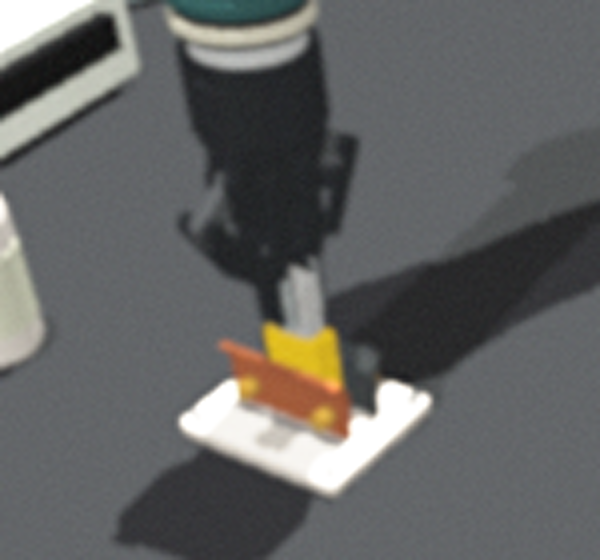

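```bash
python3 -m jog '[{"dx":0,"dy":0,"dz":0.001,"wx":0,"wy":0,"wz":0},{"dx":0,"dy":0,"dz":0.002,"wx":0,"wy":0,"wz":0},{"dx":0,"dy":0,"dz":0.003,"wx":0,"wy":0,"wz":0},{"dx":0,"dy":0,"dz":0.003,"wx":0,"wy":0,"wz":0}]'; python3 -m jog '[{"dx":0,"dy":0,"dz":0.0005,"wx":0,"wy":0,"wz":0},{"dx":0,"dy":0,"dz":0.001,"wx":0,"wy":0,"wz":0},{"dx":0,"dy":0,"dz":0.001,"wx":0,"wy":0,"wz":0}]'
```

```text
clock: 8.13
tool_pos: [501.1, -173.0, 75.2]
tcp_rot: [-0.0, 0.743, 0.67, -0.0]
wrist_force: [-1.1, 0.5, -2.3]
finger_gap: 15.0
clock: 8.38
tool_pos: [501.3, -173.0, 74.3]
tcp_rot: [0.0, 0.742, 0.67, -0.0]
wrist_force: [0.7, 0.6, -0.2]
finger_gap: 15.1
```

```bash
python3 -m jog '[{"dx":0,"dy":0,"dz":0.0005,"wx":0,"wy":0,"wz":0},{"dx":0,"dy":0,"dz":0.0005,"wx":0,"wy":0,"wz":0}]';python3 -m jog '[{"dx":0,"dy":0,"dz":0.0005,"wx":0,"wy":0,"wz":0},{"dx":0,"dy":0,"dz":0.0005,"wx":0,"wy":0,"wz":0}]';python3 -m jog '[{"dx":0,"dy":0,"dz":0.0005,"wx":0,"wy":0,"wz":0},{"dx":0,"dy":0,"dz":0.0005,"wx":0,"wy":0,"wz":0}]'
```

```text
clock: 8.55
tool_pos: [501.4, -173.1, 74.3]
tcp_rot: [0.0, 0.742, 0.67, -0.0]
wrist_force: [-0.7, -0.5, 4.2]
finger_gap: 15.2
clock: 8.72
tool_pos: [501.5, -173.1, 74.3]
tcp_rot: [0.0, 0.742, 0.67, -0.0]
wrist_force: [-1.9, 0.0, 8.8]
finger_gap: 15.0
clock: 8.88
tool_pos: [501.5, -173.1, 74.3]
tcp_rot: [0.0, 0.743, 0.67, -0.0]
wrist_force: [-4.3, 1.1, 13.4]
finger_gap: 15.1
```

```bash
python3 -m jog '[{"dx":0,"dy":0,"dz":-0.001,"wx":0,"wy":0,"wz":0},{"dx":0,"dy":0,"dz":-0.001,"wx":0,"wy":0,"wz":0}]'; python3 -m jog '[{"dx":0,"dy":0,"dz":0,"wx":0,"wy":0,"wz":0},{"dx":0,"dy":0,"dz":0,"wx":0,"wy":0,"wz":0},{"dx":0,"dy":0,"dz":0,"wx":0,"wy":0,"wz":0},{"dx":0,"dy":0,"dz":0,"wx":0,"wy":0,"wz":0}]' 0.04
python3 - <<'E'
from h import *
c=cam("scene");crop(c,100,60,250,200,4,"pics/s8.png")
c=cam("top");crop(c,310,150,430,245,6,"pics/t8.png")
to(501.1,-172.4,74,-5.9)
E
```

```text
clock: 9.05
tool_pos: [501.6, -173.1, 74.3]
tcp_rot: [0.0, 0.743, 0.67, 0.0]
wrist_force: [-1.4, 0.1, 6.1]
finger_gap: 15.4
clock: 9.38
tool_pos: [501.1, -172.9, 73.5]
tcp_rot: [-0.0, 0.742, 0.67, -0.0]
wrist_force: [0.3, 0.5, 0.7]
finger_gap: 40.0
t 9.4833 pos [ 501.2 -172.9   73.6] tooly -5.89 tilt [-0.01  0.01] F [0.1 0.4 0.2] gap 39.8
d(m) [ 0.0005 -0.0001 -0.0004] wz 0.01
```

View pics/s8.png

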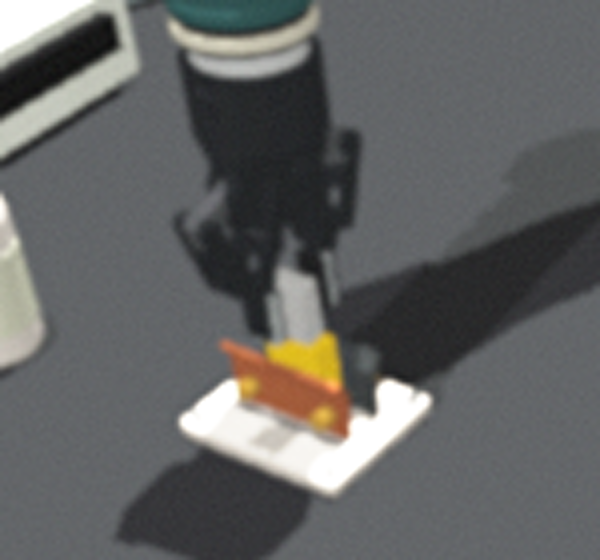

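View pics/t8.png

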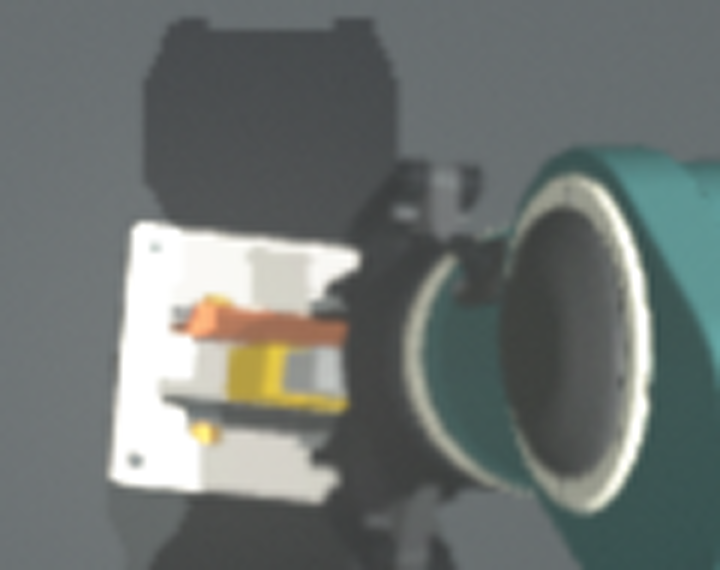

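The gauge is released and stands in the gap with the fingers clear on both sides. I'll retreat straight up, then move aside for the check.

```bash
python3 -m jog '[{"dx":0,"dy":0,"dz":-0.01,"wx":0,"wy":0,"wz":0},{"dx":0,"dy":0,"dz":-0.03,"wx":0,"wy":0,"wz":0},{"dx":0,"dy":0,"dz":-0.06,"wx":0,"wy":0,"wz":0},{"dx":0,"dy":0,"dz":-0.09,"wx":0,"wy":0,"wz":0},{"dx":0,"dy":0,"dz":-0.12,"wx":0,"wy":0,"wz":0},{"dx":0,"dy":0,"dz":-0.13,"wx":0,"wy":0,"wz":0},{"dx":0,"dy":0,"dz":-0.13,"wx":0,"wy":0,"wz":0}]'; python3 -m jog '[{"dx":-0.04,"dy":-0.02,"dz":0,"wx":0,"wy":0,"wz":0},{"dx":-0.08,"dy":-0.04,"dz":0,"wx":0,"wy":0,"wz":0},{"dx":-0.12,"dy":-0.06,"dz":0,"wx":0,"wy":0,"wz":0},{"dx":-0.16,"dy":-0.08,"dz":0,"wx":0,"wy":0,"wz":0},{"dx":-0.2,"dy":-0.09,"dz":0,"wx":0,"wy":0,"wz":0},{"dx":-0.24,"dy":-0.09,"dz":0,"wx":0,"wy":0,"wz":0},{"dx":-0.26,"dy":-0.09,"dz":0,"wx":0,"wy":0,"wz":0},{"dx":-0.26,"dy":-0.09,"dz":0,"wx":0,"wy":0,"wz":0}]'
python3 - <<'E'
from h import *
c=cam("scene");crop(c,130,105,220,190,7,"pics/s9.png");cv2.imwrite("pics/s9f.png",c["img"][:,:,::-1]);pickle.dump(c,open("scene9.pkl","wb"))
c=cam("top");crop(c,310,170,410,245,8,"pics/t9.png");pickle.dump(c,open("top9.pkl","wb"))
C=cloud(c);Z=C[...,2]
sub=np.zeros(Z.shape,bool);sub[190:235,325:395]=1
for a,b,z in((98,115,107),(50,61,57)):
    n,l,st,ce=cv2.connectedComponentsWithStats((sub&(Z>a)&(Z<b)).astype(np.uint8))
    for i in range(1,n):
        if st[i,4]>10:
            q=l==i;p=plane(c,np.argwhere(q)[:,::-1],z);print(z,st[i],"zmed",np.median(Z[q]).round(1),p.mean(0).round(1),rect(C[q][:,:2]))
y=(mask(c,"yellow")>0)&sub;print("yellow px z>60",np.sum(y&(Z>60)),"median z",np.median(Z[y&(Z>60)]))
p=C[y&(Z>60)&(Z<74)];print("block top",rect(p[:,:2]))
E
```

```text
clock: 10.07
tool_pos: [503.1, -173.5, 207.3]
tcp_rot: [0.003, 0.743, 0.67, 0.001]
wrist_force: [0.3, -0.1, -0.3]
finger_gap: 40.1
clock: 10.73
tool_pos: [381.0, -429.1, 201.9]
tcp_rot: [-0.0, 0.746, 0.666, -0.001]
wrist_force: [-1.7, -1.4, -0.4]
finger_gap: 40.0
107 [361 208  14   9 103] zmed 107.1 [ 500.8 -170.6  107. ] [ 501.  -171.6   26.5   15.8   84. ]
57 [342 201  40   8 160] zmed 55.4 [ 518.9 -173.1   57. ] [ 518.7 -174.2   88.6    9.8   83.7]
57 [352 208   3   9  14] zmed 54.3 [ 501.8 -152.8   57. ] [ 501.5 -153.3   17.8    2.6    4.1]
57 [341 217  40   8 153] zmed 55.6 [ 482.9 -169.6   57. ] [ 483.5 -170.6   88.3    9.8   84.1]
yellow px z>60 42 median z 67.32276995144201
block top [ 496.9 -160.5   31.3   15.9   41.9]
```

View pics/s9.png

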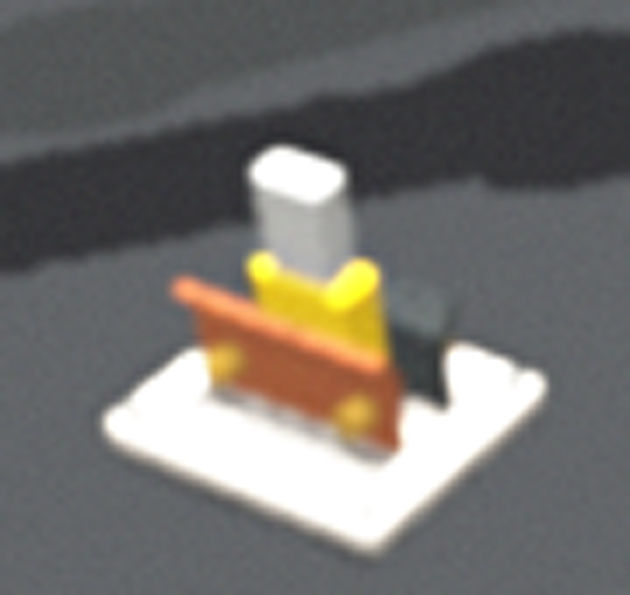

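View pics/t9.png

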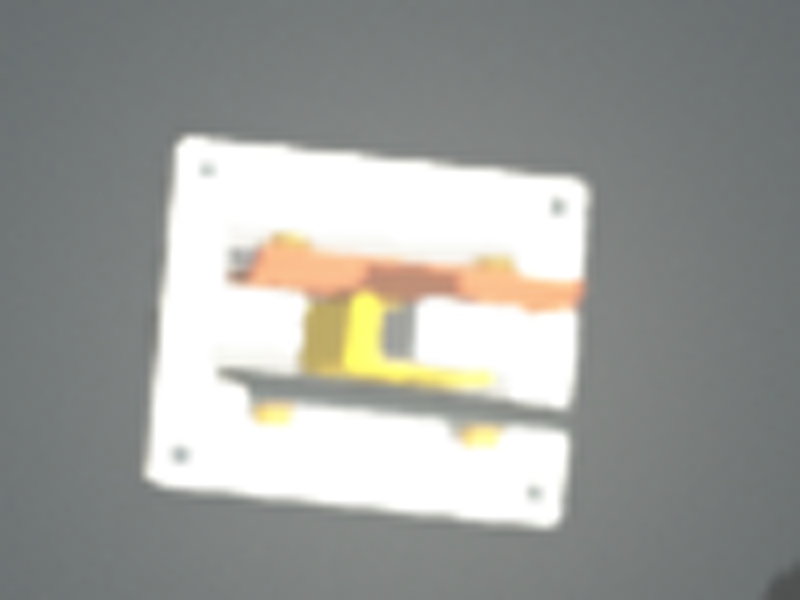

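View pics/s9f.png

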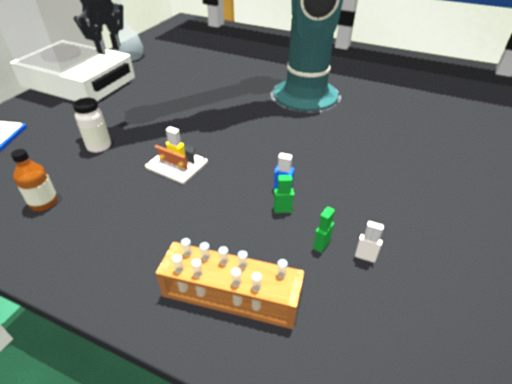

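Run:
```python
from workcell import manip
o=manip.observe();print(o["clock"],o["wrist_force"].round(2),o["tool_pos"].round(1))
print(manip.sign_off())
```

```text
10.8333 [0.27 0.88 0.2 ] [ 383.7 -422.7  201.9]
the job is handed in; nothing more can be done
None
```

The yellow gauge is standing upright on the cell floor between the plates and is the thickest one that fits. The job was handed in at about 10.8 s.

- **Gap:** It is the 24 mm one. The centres of the two lips measured about 35 mm apart; I would expect about 36 mm for a 24 mm gap and about 44 mm for 32 mm. I judged the fit from this camera measurement and did not push the gauge sideways to feel the play.
- **Yellow gauge:** I picked it up by its handle and lowered it in while gripped. It met no noticeable force until it touched the floor (TCP at 74.3 mm, 74 expected; about 13 N of pressing). I then eased off and released it.
- **Blue gauge:** It was not tried, because 28 mm cannot enter a 24 mm gap. It is still standing on the bench where it started, and the green and white blocks were not touched.

**Last checks:**
- The handle top is at 107.1 mm, and a gauge seated on the floor should read 107.
- The handle's centre is within about 1 mm of the middle of the gap, and its yaw matches the plates to within about half a degree.
- The last pictures show it upright between the plates, with the arm clear and the wrist force near zero.
- One check failed: the outline fitted to the block's top gave a meaningless angle (42°) because the handle and glare hide part of it. I relied on the handle measurement instead.

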